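# Vent the desiccator and hold its lid ajar

### The job

Let air into the clear desiccator box: first turn the blue tap on its lid clockwise until its flat handle lies in line with the hose nozzle, with the lid still shut. Then take the lid by its black bar handle, pull up until the sticky seal lets go, and finish while still holding the lid by that handle just ajar, about 2 cm open at the front edge, so that the air seeps in and does not blow the dried samples about; do not let the lid fly open. Leave the two dropper bottles and the vial beside the box standing where they are.

Things in the scene. Friction and masses are not known exactly. Their poses are not given: they have to be found in the camera images.
- desiccator: Clear box fixed to the table, 240 (x) x 280 (y) mm, black rubber rim seal up to z 104; clear hinged lid 250 x 290 x 12 mm on it (top at z 116 when shut). Origin: centre of its underside. x axis: from front to hinge edge, y: left along the front edge, z up. Hinge axis along y at x 132, z 104. On the lid: handle at x -83, y 0, z 150, tap at x 35, y -60, 17 mm high plug at x 37, y 65.
- handle: Black rubber grip sleeve of the lid's handle: a round bar 15 mm thick, 90 mm long, along the desiccator's y axis (its own y axis), between two steel posts 116 mm apart; 26 mm free under it. It turns freely on its rod, so the fingers need not tilt with the lid. Origin: its middle.
- handle_grip (a point): Middle of the handle's grip sleeve, on its centre line: 215 mm from the hinge axis towards the front and 46 mm above it with the lid shut (150 mm above the table).
- lid (a joint): Lid angle, rad: 0 shut, grows as the front edge rises (turn about the desiccator's +y axis). The front edge is 254 mm from the hinge axis: 0.08 rad opens it 20 mm. The lid sticks: about 15 N upward at the handle breaks it free, the seal lets go within the first 6 mm; then the lid needs about 3 N at the handle and falls shut if let go. It does not stick again.
- tap (a joint): Tap angle, rad: about 0 shut (its flat handle lies along the desiccator's x axis, across the hose nozzle), 1.571 open (in line with the nozzle, which points to the desiccator's -y side); stops at 1.6. It opens clockwise seen from above, against a friction of 0.05 N m, and stays where it is left.
- tap_grip (a point): Centre of the blue tap handle, on the tap's upright axis, 156 mm above the table with the lid shut: a flat bar 46 mm long, 10 mm wide, from z 144 to 164 mm. Below it a white tap body of radius 11 mm reaches up to z 134, and the hose nozzle (radius 7 mm, 60 mm long from the axis) lies at z 126. The point's x axis lies along the flat handle and turns with it.
- dropper_red: Small dropper bottle with red cap, 25 mm across, 70 mm tall, standing loose beside the box. Origin: centre of its underside. Leave it.
- dropper_green: Small dropper bottle with green cap, 27 mm across, 74 mm tall, standing loose beside the box. Origin: centre of its underside. Leave it.
- vial: Glass vial with black stopper, 33 mm across, 58 mm tall, standing loose beside the box. Origin: centre of its underside. Leave it.
There are look-alikes about, which are no part of the job. Leave any yellow look-alike of the vial alone.

How it is judged:
On the way, in this order (a step that is already met when the one before it is completed fails the run):
1. the tap is turned open while the lid is still shut (value of joint tap above 1.37 rad and value of joint lid below 0.015 rad), for 0.2 s.
2. the lid is broken free of the seal by its handle (value of joint lid above 0.045 rad and contact force between the fingers and handle above 0.8 N), for 0.2 s.
At the end, for the whole second after the job is handed in: The tap is open (at least 1.37 rad, in line with the nozzle within about 11 degrees); the fingers hold the lid by its handle, still, at 0.045 to 0.12 rad, which is 11 to 30 mm open at the front edge; both bottles and the vial stand within 20 mm of where they stood (all of step 2 and value of joint lid below 0.12 rad and value of joint tap above 1.37 rad and distance between the grasp point and handle_grip below 0.05 m and not (velocity of joint lid above 0.05 rad/s) and not (velocity of joint lid below -0.05 rad/s) and distance of each of dropper_red, dropper_green, vial from where it was at the start of the episode below 0.02 m and angle between each of dropper_red, dropper_green, vial's own z axis and vertical below 0.3 rad); the arm keeps its last pose, push and grip.
It fails at once if the lid is lifted off its seal before the tap is open (value of joint lid above 0.03 rad and value of joint tap below 1.3 rad).
It fails at once if the lid flies open (more than about 50 mm at the front edge) (value of joint lid above 0.2 rad).
It fails at once if a bottle or the vial is knocked over or pushed more than 30 mm (distance of any of dropper_red, dropper_green, vial from where it was at the start of the episode above 0.03 m or angle between any of dropper_red, dropper_green, vial's own z axis and vertical above 0.5 rad).
It also fails if it takes over 45 s, if anything falls off the work surface, if the arm or the gripper's body presses on something with over 40 N, if the wrist force passes 120 N, or if a joint passes its speed limit or range.

### The arm

A 6-joint arm with a two-finger parallel gripper is mounted at the origin on a cart in front of the work surface, level with it; the furniture and walls round the work are solid. World frame = base frame: x ahead of the robot, y to its left, z up, the work surface at z = 0. Lengths are in m, angles in rad, forces in N, time in s.
With the tool pointing down it reaches from about 0.35 to 0.925 m from the base axis. Payload 6.4 kg.
Tool frame: the origin (TCP) lies on the centre line of the jaws, within the pads' length; the fingertips stand 19 mm ahead of it and the grasp point (between the pads) is the TCP; z points along the fingers, y is the line along which they close (so a half turn about z gives the same grasp; the last joint's range is limited). The gripper opens to 94 mm and grips with 3 to 60 N. Pads are 16 mm wide; open, the fingers measure 119 mm over their backs; the gripper's body (75 mm by 177 mm) begins 78 mm behind the grasp point.
Start: joints at [-1.329, 0.245, 1.558, -0, 1.339, -0.174], TCP at [0.263, -0.595, 0.224] pointing down, gripper open.
Joint ranges: [-3.13, 3.13], [-1.02, 2.26], [0.13, 2.54], [-0.95, 4.09], [0.21, 2.88], [-2.74, 2.74]. Speed limits (rad/s): [2.57, 2.57, 3.14, 3.14, 3.14, 3.14].

### API

Orientations are given as a rotation vector (axis times angle).
In Python, from workcell import env, eyes gives the robot as it stands. The module is installed in compiled form; this text tells all that it offers.
- The arm moves only by the shell command python3 -m jog 'ROWS'. ROWS is JSON, a list of rows, each an object with "grip": the closure, from 0 (fully open) to 1 (shut); "slide": the shift along the tool's x, y, z in mm, a list of three; "delta_rot": the turn, a rotation vector about the tool's x, y, z in degrees, a list of three. A call has 1 to 8 rows; each row is the pose to reach, as a shift and turn from the pose commanded when the call began, along the tool's axes at that moment; what a row does not reach only later rows make up. A row lasts 1/10 s, in which the tool goes at most 50 mm and 8.59 degrees, less where a joint would pass 70% of its speed; a pose out of reach is approached as far as the arm can. A call with a gripper value outside its range is refused whole. The fingers move at their own pace and stop on an object; the grip force is fixed at half the most. Time passes only in rows, so rows that repeat a pose let the fingers close. It gives the time, the measured TCP pose, the force, the opening and the grip force at its end, in the units of the state.
- env.get_state(): the state, without advancing time (a new reading comes with each control period).
- eyes.read_camera(name): name is "scene" or "top"; returns the picture (400x640x3 uint8, blue, green, red); there is no depth.
- eyes.camera_params(name): a dict with "mtx" (3x3 intrinsics, pixels), "eye" and "rotation" of the camera in the world. Camera axes: x right, y down, z forward; pixel columns grow to the right and rows downward; lengths in m; the calibration is good to about 2 mm. A picture is of the moment at which its call begins. camera_params takes no time and is no camera call.
- env.close_job(): hands the job in; it is judged then, once.
The state is a dict: "time_s": time; "joint_positions": joint angles; "qd": joint speeds; "tau": joint torques, N m; "tool_pos": TCP position; "tool_rot": TCP orientation; "wrist_force": force on the tool from outside, world axes, zero at the start; "torque": the same for the moment, N m; "grip_width": opening from 0.0 (shut) to 1.0 (fully open); "grip_force": force on a finger pad.
Only numpy, scipy, OpenCV 4.12 (cv2) and the standard library are available. Lean on these libraries where they do the work, as an engineer would, in place of code of your own. Each camera call takes 0.05 s, during which the arm holds its last target. There are 200 camera calls.

## Working session

There is one attempt and no reset: what is moved stays moved. The work goes in short steps, Python scripts to look and compute and a shell command to move; the robot and the scene stay as the last step left them, time stands still between calls to the robot, and variables do not carry over. Pictures are saved under pics/ and viewed, at most 10 in all, crops included, and the job is handed in when it is done.

```bash
mkdir -p pics; python3 - <<'E'
from workcell import env, eyes
import cv2, numpy as np
for n in("scene","top"):
    cv2.imwrite(f"pics/{n}0.png",eyes.read_camera(n)); p=eyes.camera_params(n); print(n,p)
s=env.get_state(); print(s)
E
```

```text
scene {'mtx': array([[391.58326265,   0.        , 323.7416805 ],
       [  0.        , 391.58326265, 203.46578935],
       [  0.        ,   0.        ,   1.        ]]), 'eye': array([0.17264891, 0.44564473, 0.74396581]), 'rotation': array([-1.04199007,  2.486757  , -0.95204545])}
top {'mtx': array([[455.09491956,   0.        , 314.82349774],
       [  0.        , 455.09491956, 206.66998367],
       [  0.        ,   0.        ,   1.        ]]), 'eye': array([0.35564508, 0.07646987, 1.14498233]), 'rotation': array([-1.92127122,  2.2947562 , -0.24277865])}
{'time_s': 0.1, 'joint_positions': array([-1.32908250e+00,  2.45711004e-01,  1.55887891e+00, -3.53651237e-06,
        1.33869745e+00, -1.74086945e-01]), 'qd': array([ 0.00041964, -0.00057643, -0.0045204 ,  0.00106053,  0.00127428,
        0.00133057]), 'tau': array([-4.73539658e-04, -4.16920102e+01, -3.15523374e+01,  6.86639012e-02,
        3.10220697e-02, -5.70152702e-05]), 'tool_pos': array([ 0.26243955, -0.59411332,  0.22348388]), 'tool_rot': array([-3.07228557e+00, -6.48095106e-01,  9.53461623e-05]), 'wrist_force': array([ 0.14416437,  0.13830542, -0.11216741]), 'torque': array([0.04129729, 0.03711602, 0.01371   ]), 'grip_force': 0.0, 'grip_width': 0.9987642407605133}
```

View pics/scene0.png

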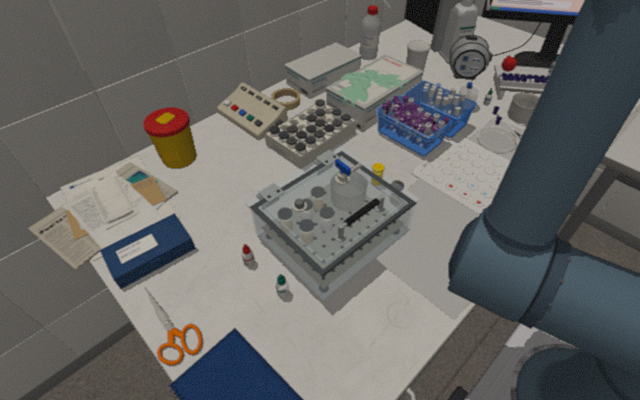

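View pics/top0.png

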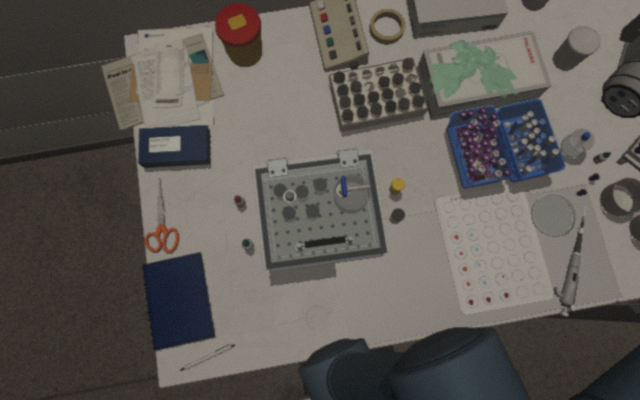

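The top view shows the box at about (320,210), handle (327,241), tap (345,187), red dropper (238,200), green (248,244). The vial candidates are the black-stoppered one at (398,215), which matches the description, and the yellow look-alike at (397,186), which I leave alone. An enlarged crop will confirm this.

```bash
python3 - <<'E'
import cv2, numpy as np
a=cv2.imread("pics/top0.png")[145:280,225:415]; b=cv2.imread("pics/scene0.png")[145:305,230:420]
a=cv2.resize(a,None,fx=4,fy=4,interpolation=cv2.INTER_CUBIC)
b=cv2.resize(b,None,fx=3.7,fy=3.7,interpolation=cv2.INTER_CUBIC)
cv2.imwrite("pics/c1.png",a);cv2.imwrite("pics/c2.png",b)
E
```

```text
(no output)
```

View pics/c1.png

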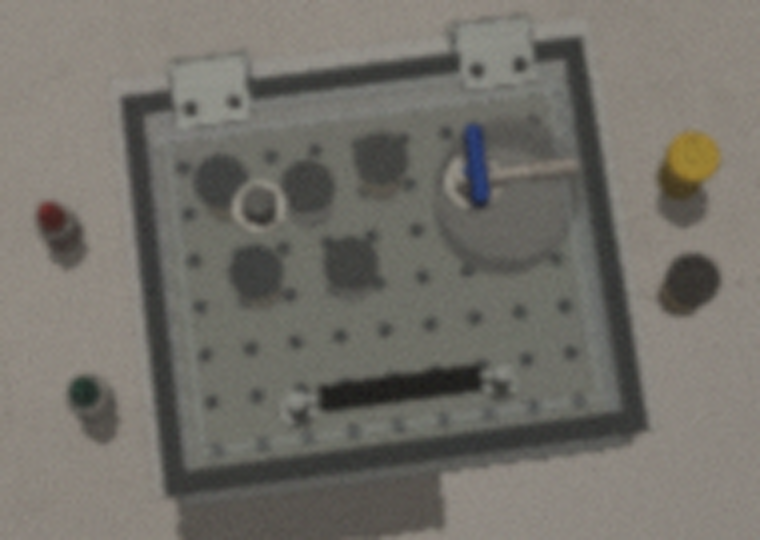

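View pics/c2.png

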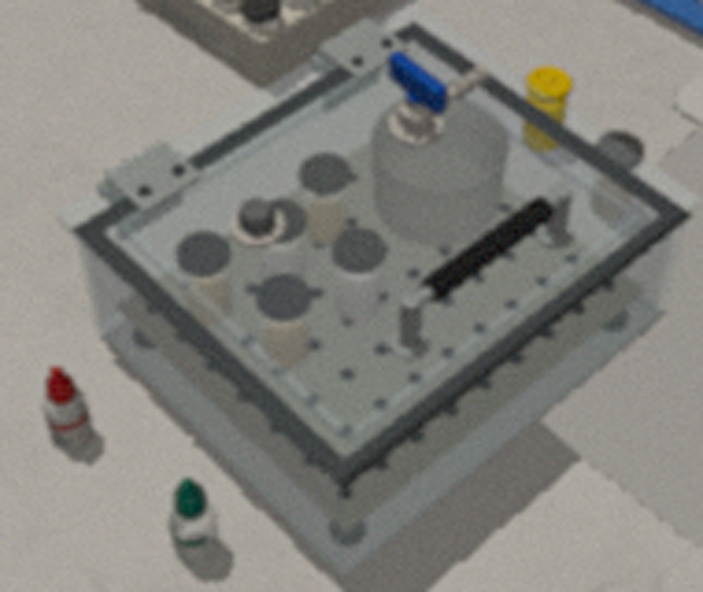

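The crops confirm it: black-stoppered vial at crop (690,282), yellow decoy at (690,160). The tap handle lies across the nozzle, which points right. Next I measure.

```bash
cat > h.py <<'E'
from workcell import env, eyes
import cv2, numpy as np
from scipy.spatial.transform import Rotation as R
def ray(n,uv):
    p=eyes.camera_params(n); d=np.linalg.solve(p["mtx"],np.r_[uv,1]); return p["eye"],R.from_rotvec(p["rotation"]).as_matrix()@d
def onz(n,uv,z):
    e,d=ray(n,uv); return e+d*(z-e[2])/d[2]
def tri(ua,ub):
    A=[];b=[]
    for n,u in(("scene",ua),("top",ub)):
        e,d=ray(n,u); d/=np.linalg.norm(d); P=np.eye(3)-np.outer(d,d); A.append(P); b.append(P@e)
    return np.linalg.lstsq(np.vstack(A),np.hstack(b),rcond=None)[0]
def blob(img,box,kind):
    u0,v0,u1,v1=box; c=img[v0:v1,u0:u1].astype(int); B,G,Rr=c[...,0],c[...,1],c[...,2]
    m={"blue":B-Rr>50,"black":c.max(2)<45}[kind].astype(np.uint8)
    n,l,s,ce=cv2.connectedComponentsWithStats(m); k=1+np.argmax(s[1:,4])
    v,u=np.where(l==k); pts=np.c_[u+u0,v+v0].astype(np.float32)
    return ce[k]+[u0,v0],cv2.minAreaRect(pts),s[k,4],np.linalg.svd(pts-pts.mean(0),full_matrices=False)[2][0]
E
python3 - <<'E'
from h import *
S=cv2.imread("pics/scene0.png");T=cv2.imread("pics/top0.png")
res={}
for nm,kind,bs,bt,z in(("handle","black",(335,190,390,230),(295,225,360,255),.150),("tap","blue",(325,150,360,185),(335,170,355,205),.155)):
    s=blob(S,bs,kind);t=blob(T,bt,kind)
    print(nm,s,t); print(onz("scene",s[0],z),onz("top",t[0],z),"tri",tri(s[0],t[0]))
    a=onz("top",t[0]-t[3]*15,z);b=onz("top",t[0]+t[3]*15,z); print("dir deg",np.degrees(np.arctan2(*(b-a)[1::-1])))
    a=onz("scene",s[0]-s[3]*10,z);b=onz("scene",s[0]+s[3]*10,z); print("dir deg scene",np.degrees(np.arctan2(*(b-a)[1::-1])))
f=lambda x,y:(225+x/4,145+y/4)
for nm,c,z in(("LF lid",(175,492),.110),("RF",(645,428),.110),("LB",(122,97),.110),("RB",(582,40),.110),("red",(50,215),.068),("green",(84,391),.07),("vial",(692,278),.056)): print(nm,onz("top",f(*c),z))
E
```

```text
handle (array([361.77727273, 211.60909091]), ((361.89739990234375, 211.54190063476562), (6.021157264709473, 38.438636779785156), 53.746158599853516), np.int32(220), array([-0.8090586,  0.587728 ], dtype=float32)) (array([324.60416667, 241.578125  ]), ((324.7860412597656, 241.39520263671875), (5.220466613769531, 38.45964431762695), 82.40535736083984), np.int32(192), array([-0.99126995,  0.131848  ], dtype=float32))
[0.48714217 0.03420051 0.15      ] [0.4870384  0.03406301 0.15      ] tri [0.48711932 0.03410023 0.14990789]
dir deg 87.4910873960392
dir deg scene 87.55131018180693
tap (array([342.65217391, 166.71304348]), ((341.72003173828125, 167.04000854492188), (18.80000114440918, 8.40000057220459), 36.869895935058594), np.int32(115), array([0.69630367, 0.71774733], dtype=float32)) (array([343.82978723, 185.57446809]), ((343.8005676269531, 185.45376586914062), (17.25849151611328, 2.6610007286071777), 81.25383758544922), np.int32(47), array([0.14174418, 0.98990333], dtype=float32))
[ 0.60179271 -0.03010582  0.155     ] [ 0.60341106 -0.03106695  0.155     ] tri [ 0.60355905 -0.0314895   0.153072  ]
dir deg 177.01890052210726
dir deg scene 167.59582201193572
LF lid [0.45537687 0.16752469 0.11      ]
RF [ 0.44414523 -0.10150132  0.11      ]
LB [0.69083101 0.16252288 0.11      ]
RB [ 0.67747311 -0.11277212  0.11      ]
red [0.63822418 0.22020092 0.068     ]
green [0.52770598 0.21508314 0.07      ]
vial [ 0.53333883 -0.15803516  0.056     ]
```

```bash
cat >> h.py <<'E'
def go(p,yaw):
    """slide (mm) and delta_rot (deg) from measured pose to p, tool down with tool x at yaw deg"""
    s=env.get_state(); R0=R.from_rotvec(s["tool_rot"])
    Rt=R.from_euler("z",yaw,degrees=True)*R.from_euler("x",180,degrees=True)
    print("t",s["time_s"],"pos",s["tool_pos"].round(4),"yaw",np.degrees(np.arctan2(*R0.as_matrix()[1::-1,0])).round(2))
    print("slide",(R0.inv().apply(np.array(p)-s["tool_pos"])*1e3).round(1),"rot",np.degrees((R0.inv()*Rt).as_rotvec()).round(2))
E
python3 -c "
from h import *
go([.6025,-.031,.224],177.4)"
```

```text
t 0.1 pos [ 0.2624 -0.5941  0.2235] yaw 23.82
slide [ 5.385e+02 -3.778e+02  3.000e-01] rot [-1.0000e-02 -1.3000e-01 -1.5358e+02]
```

```bash
python3 -m jog '[{"grip":0,"slide":[34,-24,0],"delta_rot":[0,0,-7]},{"grip":0,"slide":[68,-48,0],"delta_rot":[0,0,-15]},{"grip":0,"slide":[100,-70,0],"delta_rot":[0,0,-23]},{"grip":0,"slide":[134,-94,0],"delta_rot":[0,0,-31]},{"grip":0,"slide":[168,-118,0],"delta_rot":[0,0,-39]},{"grip":0,"slide":[202,-142,0],"delta_rot":[0,0,-47]},{"grip":0,"slide":[236,-166,0],"delta_rot":[0,0,-55]},{"grip":0,"slide":[270,-189,0],"delta_rot":[0,0,-62]}]'; python3 -c "
from h import *
go([.6025,-.031,.224],177.4)"
```

```text
time_s: 0.9
tool_pos: [0.4336, -0.3109, 0.2241]
tool_rot: [-2.295, -2.145, -0.0]
wrist_force: [0.2, -0.1, -0.1]
grip_width: 1.002
grip_force: 0.0
t 0.9 pos [ 0.4336 -0.3109  0.2241] yaw 86.12
slide [2.907e+02 1.496e+02 2.000e-01] rot [ 0.000e+00 -3.000e-02 -9.128e+01]
```

```bash
python3 -m jog '[{"grip":0,"slide":[36,19,0],"delta_rot":[0,0,-8]},{"grip":0,"slide":[72,38,0],"delta_rot":[0,0,-16]},{"grip":0,"slide":[108,56,0],"delta_rot":[0,0,-24]},{"grip":0,"slide":[144,75,0],"delta_rot":[0,0,-32]},{"grip":0,"slide":[180,94,0],"delta_rot":[0,0,-40]},{"grip":0,"slide":[216,112,0],"delta_rot":[0,0,-48]},{"grip":0,"slide":[254,131,0],"delta_rot":[0,0,-56]},{"grip":0,"slide":[290,149,0],"delta_rot":[0,0,-64]}]'; python3 -c "
from h import *
go([.6025,-.031,.224],177.4)"
```

```text
time_s: 1.7
tool_pos: [0.6033, -0.0325, 0.224]
tool_rot: [-0.808, -3.035, 0.0]
wrist_force: [-0.1, -0.1, -1.1]
grip_width: 0.999
grip_force: 0.0
t 1.7 pos [ 0.6033 -0.0325  0.224 ] yaw 150.17
slide [ 1.5  0.9 -0. ] rot [ -0.    -0.04 -27.23]
```

```bash
python3 -m jog '[{"grip":0.4,"slide":[0,0,0],"delta_rot":[0,0,-8]},{"grip":0.4,"slide":[0,0,0],"delta_rot":[0,0,-16]},{"grip":0.4,"slide":[0,0,0],"delta_rot":[0,0,-24]},{"grip":0.4,"slide":[0,0,0],"delta_rot":[0,0,-27]},{"grip":0.4,"slide":[0,0,0],"delta_rot":[0,0,-27]},{"grip":0.4,"slide":[0,0,0],"delta_rot":[0,0,-27]}]'; python3 -c "
from h import *
go([.6025,-.031,.160],177.4)"
```

```text
time_s: 2.3
tool_pos: [0.6027, -0.0343, 0.2241]
tool_rot: [-0.089, -3.14, -0.0]
wrist_force: [1.1, -0.7, -0.1]
grip_width: 0.603
grip_force: 0.0
t 2.3 pos [ 0.6027 -0.0343  0.2241] yaw 176.75
slide [ 0.4  3.2 64.1] rot [ 0.01 -0.03 -0.65]
```

```bash
python3 -m jog '[{"grip":0.4,"slide":[0,3,10],"delta_rot":[0,0,-0.6]},{"grip":0.4,"slide":[0,3,25],"delta_rot":[0,0,-0.6]},{"grip":0.4,"slide":[0,3,40],"delta_rot":[0,0,-0.6]},{"grip":0.4,"slide":[0,3,52],"delta_rot":[0,0,-0.6]},{"grip":0.4,"slide":[0,3,60],"delta_rot":[0,0,-0.6]},{"grip":0.4,"slide":[0,3,64],"delta_rot":[0,0,-0.6]},{"grip":0.4,"slide":[0,3,64],"delta_rot":[0,0,-0.6]}]'; python3 - <<'E'
from h import *
go([.6025,-.031,.160],177.4)
a=eyes.read_camera("scene")[120:240,240:420];b=eyes.read_camera("top")[150:270,250:410]
a=cv2.resize(a,(400,267),interpolation=2);b=cv2.resize(b,(356,267),interpolation=2)
cv2.imwrite("pics/d.png",np.hstack([a,b]))
E
```

```text
time_s: 3.0
tool_pos: [0.6028, -0.0313, 0.1598]
tool_rot: [-0.071, -3.14, -0.0]
wrist_force: [-0.3, -0.6, 0.1]
grip_width: 0.597
grip_force: 0.0
t 3.0 pos [ 0.6028 -0.0313  0.1598] yaw 177.42
slide [ 0.4  0.3 -0.2] rot [ 0.01 -0.06  0.02]
```

View pics/d.png

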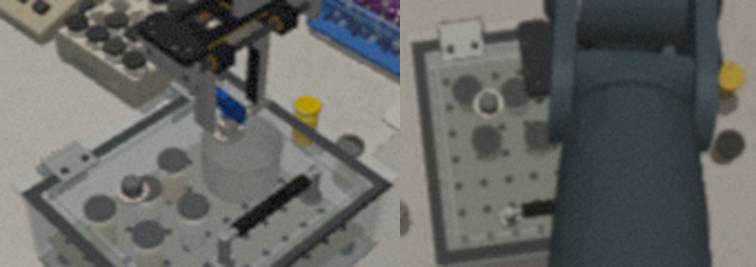

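The fingers straddle the blue tap handle, seen at (230,105) in the left crop, with no contact. Now I close.

```bash
python3 -m jog '[{"grip":1,"slide":[0,0,0],"delta_rot":[0,0,0]},{"grip":1,"slide":[0,0,0],"delta_rot":[0,0,0]},{"grip":1,"slide":[0,0,0],"delta_rot":[0,0,0]},{"grip":1,"slide":[0,0,0],"delta_rot":[0,0,0]},{"grip":1,"slide":[0,0,0],"delta_rot":[0,0,0]},{"grip":1,"slide":[0,0,0],"delta_rot":[0,0,0]}]'
```

```text
time_s: 3.7
tool_pos: [0.6031, -0.0308, 0.1605]
tool_rot: [-0.071, -3.141, -0.002]
wrist_force: [-0.4, 10.2, 3.0]
grip_width: 0.129
grip_force: 5.1
```

```bash
python3 -m jog '[{"grip":1,"slide":[0,0,0],"delta_rot":[0,0,0]},{"grip":1,"slide":[0,0,0],"delta_rot":[0,0,0]},{"grip":1,"slide":[0,0,0],"delta_rot":[0,0,0]}]'; python3 -c "
from h import *
s=env.get_state();print(s['torque'],s['wrist_force'])"
```

```text
time_s: 4.0
tool_pos: [0.6031, -0.0297, 0.1605]
tool_rot: [-0.071, -3.141, -0.005]
wrist_force: [-1.0, 4.8, 0.8]
grip_width: 0.101
grip_force: 30.0
[ 0.96921774 -0.09828886 -0.05921568] [-0.97577491  4.82488969  0.82025109]
```

```bash
python3 -m jog '[{"grip":1,"slide":[0,1.5,0],"delta_rot":[0,0,0]},{"grip":1,"slide":[0,1.5,0],"delta_rot":[0,0,6]},{"grip":1,"slide":[0,1.5,0],"delta_rot":[0,0,12]},{"grip":1,"slide":[0,1.5,0],"delta_rot":[0,0,18]},{"grip":1,"slide":[0,1.5,0],"delta_rot":[0,0,24]},{"grip":1,"slide":[0,1.5,0],"delta_rot":[0,0,30]},{"grip":1,"slide":[0,1.5,0],"delta_rot":[0,0,36]},{"grip":1,"slide":[0,1.5,0],"delta_rot":[0,0,42]}]'; python3 -c "
from h import *
go([.6025,-.031,.160],87.4);s=env.get_state();print(s['torque'])"
```

```text
time_s: 4.8
tool_pos: [0.6033, -0.029, 0.1605]
tool_rot: [-1.198, -2.904, -0.003]
wrist_force: [1.3, 3.0, 0.7]
grip_width: 0.105
grip_force: 30.0
t 4.8 pos [ 0.6033 -0.029   0.1605] yaw 135.18
slide [-0.8 -2.   0.5] rot [ 0.06 -0.07 47.78]
[ 0.69541367 -0.28883143  0.05779612]
```

```bash
python3 -m jog '[{"grip":1,"slide":[0,0,0],"delta_rot":[0,0,6]},{"grip":1,"slide":[0,0,0],"delta_rot":[0,0,12]},{"grip":1,"slide":[0,0,0],"delta_rot":[0,0,18]},{"grip":1,"slide":[0,0,0],"delta_rot":[0,0,24]},{"grip":1,"slide":[0,0,0],"delta_rot":[0,0,30]},{"grip":1,"slide":[0,0,0],"delta_rot":[0,0,36]},{"grip":1,"slide":[0,0,0],"delta_rot":[0,0,42]},{"grip":1,"slide":[0,0,0],"delta_rot":[0,0,47]}]'; python3 -m jog '[{"grip":1,"slide":[0,0,0],"delta_rot":[0,0,0.5]},{"grip":1,"slide":[0,0,0],"delta_rot":[0,0,0.5]},{"grip":1,"slide":[0,0,0],"delta_rot":[0,0,0.5]},{"grip":1,"slide":[0,0,0],"delta_rot":[0,0,0.5]}]'; python3 -c "
from h import *
go([.6025,-.031,.160],87.4);s=env.get_state();print(s['torque'])"
```

```text
time_s: 5.6
tool_pos: [0.604, -0.0287, 0.1605]
tool_rot: [2.256, 2.186, 0.005]
wrist_force: [4.0, 4.4, -1.8]
grip_width: 0.102
grip_force: 30.0
time_s: 6.0
tool_pos: [0.604, -0.0287, 0.1605]
tool_rot: [2.261, 2.18, 0.005]
wrist_force: [3.1, 3.5, -1.0]
grip_width: 0.103
grip_force: 30.0
t 6.0 pos [ 0.604  -0.0287  0.1605] yaw 87.92
slide [-2.3 -1.5  0.5] rot [ 0.14 -0.12  0.52]
[ 0.81595268 -0.70728149 -0.03363212]
```

```bash
python3 -m jog '[{"grip":0.5,"slide":[0,0,0],"delta_rot":[0,0,0]},{"grip":0.5,"slide":[0,0,0],"delta_rot":[0,0,0]},{"grip":0.5,"slide":[0,0,0],"delta_rot":[0,0,0]},{"grip":0.5,"slide":[0,0,0],"delta_rot":[0,0,0]},{"grip":0.5,"slide":[0,0,-15],"delta_rot":[0,0,0]},{"grip":0.5,"slide":[0,0,-35],"delta_rot":[0,0,0]},{"grip":0.5,"slide":[0,0,-50],"delta_rot":[0,0,0]},{"grip":0.5,"slide":[0,0,-50],"delta_rot":[0,0,0]}]';  python3 -c "
from h import *
go([.488,.035,.210],87.5)"
```

```text
time_s: 6.8
tool_pos: [0.605, -0.0302, 0.2143]
tool_rot: [2.257, 2.177, 0.005]
wrist_force: [0.0, -0.5, -0.3]
grip_width: 0.502
grip_force: 0.0
t 6.8 pos [ 0.605  -0.0302  0.2143] yaw 87.93
slide [  60.9 -119.3    3.5] rot [0.36 0.07 0.43]
```

```bash
python3 -m jog '[{"grip":0.4,"slide":[12,-24,2],"delta_rot":[0,0,0.4]},{"grip":0.4,"slide":[25,-49,2],"delta_rot":[0,0,0.4]},{"grip":0.4,"slide":[38,-74,2],"delta_rot":[0,0,0.4]},{"grip":0.4,"slide":[50,-98,2],"delta_rot":[0,0,0.4]},{"grip":0.4,"slide":[58,-114,2],"delta_rot":[0,0,0.4]},{"grip":0.4,"slide":[61,-119,2],"delta_rot":[0,0,0.4]},{"grip":0.4,"slide":[61,-119,2],"delta_rot":[0,0,0.4]}]';  python3 - <<'E'
from h import *
go([.488,.035,.150],87.5)
a=eyes.read_camera("scene")[120:240,240:420];b=eyes.read_camera("top")[150:270,250:410]
try:
  t=blob(eyes.read_camera("top"),(325,165,370,205),"blue"); p=[onz("top",t[0]+k*t[3],.155) for k in(-8,8)];d=p[1]-p[0]; print(t[2],onz("top",t[0],.164),np.degrees(np.arctan2(d[1],d[0])))
except Exception as e: print(e)
a=cv2.resize(a,(400,267),interpolation=2);b=cv2.resize(b,(356,267),interpolation=2)
cv2.imwrite("pics/e.png",np.hstack([a,b]))
E
```

```text
time_s: 7.5
tool_pos: [0.4862, 0.0357, 0.2084]
tool_rot: [2.268, 2.173, 0.0]
wrist_force: [1.1, 0.5, 1.0]
grip_width: 0.599
grip_force: 0.0
t 7.5 pos [0.4862 0.0357 0.2084] yaw 87.55
slide [-0.6  1.8 58.4] rot [0.01 0.   0.05]
42 [ 0.60167121 -0.03473231  0.164     ] 89.05350386299342
```

View pics/e.png

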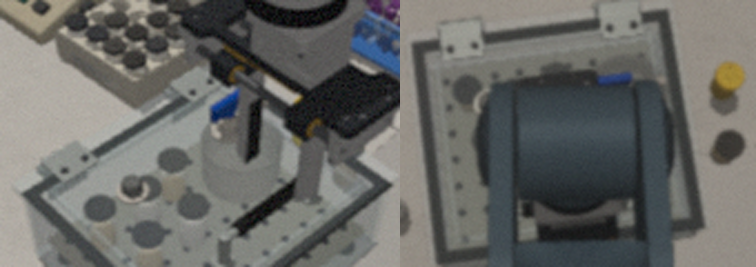

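The tap handle at (613,77) now lies along the nozzle, about 1.5° off. The fingers stand either side of the black bar, so I descend.

```bash
python3 -m jog '[{"grip":0.4,"slide":[0,1.5,12],"delta_rot":[0,0,0]},{"grip":0.4,"slide":[0,1.5,27],"delta_rot":[0,0,0]},{"grip":0.4,"slide":[0,1.5,42],"delta_rot":[0,0,0]},{"grip":0.4,"slide":[0,1.5,52],"delta_rot":[0,0,0]},{"grip":0.4,"slide":[0,1.5,57],"delta_rot":[0,0,0]},{"grip":0.4,"slide":[0,1.5,57],"delta_rot":[0,0,0]}]' && python3 -m jog '[{"grip":1,"slide":[0,0,0],"delta_rot":[0,0,0]},{"grip":1,"slide":[0,0,0],"delta_rot":[0,0,0]},{"grip":1,"slide":[0,0,0],"delta_rot":[0,0,0]},{"grip":1,"slide":[0,0,0],"delta_rot":[0,0,0]},{"grip":1,"slide":[0,0,0],"delta_rot":[0,0,0]},{"grip":1,"slide":[0,0,0],"delta_rot":[0,0,0]},{"grip":1,"slide":[0,0,0],"delta_rot":[0,0,0]},{"grip":1,"slide":[0,0,0],"delta_rot":[0,0,0]}]'
```

```text
time_s: 8.25
tool_pos: [0.4876, 0.0354, 0.1505]
tool_rot: [-2.268, -2.172, 0.002]
wrist_force: [0.1, -1.0, 0.1]
grip_width: 0.601
grip_force: 0.0
time_s: 9.05
tool_pos: [0.4887, 0.0354, 0.1517]
tool_rot: [2.268, 2.172, 0.002]
wrist_force: [4.7, -0.6, -1.9]
grip_width: 0.151
grip_force: 30.0
```

```bash
python3 -m jog '[{"grip":1,"slide":[0,1,-0.7],"delta_rot":[0,0,0]},{"grip":1,"slide":[0,1,-1.4],"delta_rot":[0,0,0]},{"grip":1,"slide":[0,1.2,-2],"delta_rot":[0,0,0]},{"grip":1,"slide":[0,1.3,-2.6],"delta_rot":[0,0,0]},{"grip":1,"slide":[0,1.5,-3.2],"delta_rot":[0,0,0]},{"grip":1,"slide":[0,1.5,-3.2],"delta_rot":[0,0,0]}]'
```

```text
time_s: 9.65
tool_pos: [0.489, 0.0354, 0.1535]
tool_rot: [-2.269, -2.172, 0.001]
wrist_force: [5.5, 0.1, -10.7]
grip_width: 0.149
grip_force: 30.0
```

```bash
python3 -m jog '[{"grip":1,"slide":[0,1,-0.6],"delta_rot":[0,0,0]},{"grip":1,"slide":[0,1.2,-1.2],"delta_rot":[0,0,0]},{"grip":1,"slide":[0,1.4,-1.8],"delta_rot":[0,0,0]},{"grip":1,"slide":[0,1.6,-2.4],"delta_rot":[0,0,0]},{"grip":1,"slide":[0,1.8,-3],"delta_rot":[0,0,0]},{"grip":1,"slide":[0,1.8,-3],"delta_rot":[0,0,0]}]'
```

```text
time_s: 10.25
tool_pos: [0.4904, 0.0353, 0.1584]
tool_rot: [-2.267, -2.171, 0.004]
wrist_force: [-5.5, -1.2, -3.1]
grip_width: 0.146
grip_force: 30.0
```

```bash
python3 -m jog '[{"grip":1,"slide":[0,0,-1.2],"delta_rot":[0,0,0]},{"grip":1,"slide":[0,0.2,-2.4],"delta_rot":[0,0,0]},{"grip":1,"slide":[0,0.5,-3.8],"delta_rot":[0,0,0]},{"grip":1,"slide":[0,0.8,-5.2],"delta_rot":[0,0,0]},{"grip":1,"slide":[0,1,-6.6],"delta_rot":[0,0,0]},{"grip":1,"slide":[0,1.3,-8],"delta_rot":[0,0,0]},{"grip":1,"slide":[0,1.5,-9.5],"delta_rot":[0,0,0]},{"grip":1,"slide":[0,1.5,-9.5],"delta_rot":[0,0,0]}]'; python3 -m jog '[{"grip":1,"slide":[0,0,0],"delta_rot":[0,0,0]},{"grip":1,"slide":[0,0,0],"delta_rot":[0,0,0]},{"grip":1,"slide":[0,0,0],"delta_rot":[0,0,0]}]'; python3 - <<'E'
from h import *
a=eyes.read_camera("scene")[120:320,230:470]
cv2.imwrite("pics/f.png",cv2.resize(a,(720,600),interpolation=2))
E
```

```text
time_s: 11.05
tool_pos: [0.4931, 0.0352, 0.1685]
tool_rot: [2.268, 2.173, 0.001]
wrist_force: [-5.2, 0.7, -0.2]
grip_width: 0.149
grip_force: 30.0
time_s: 11.35
tool_pos: [0.4928, 0.0352, 0.1674]
tool_rot: [-2.269, -2.173, 0.0]
wrist_force: [-4.9, -1.0, -1.2]
grip_width: 0.147
grip_force: 30.0
```

View pics/f.png

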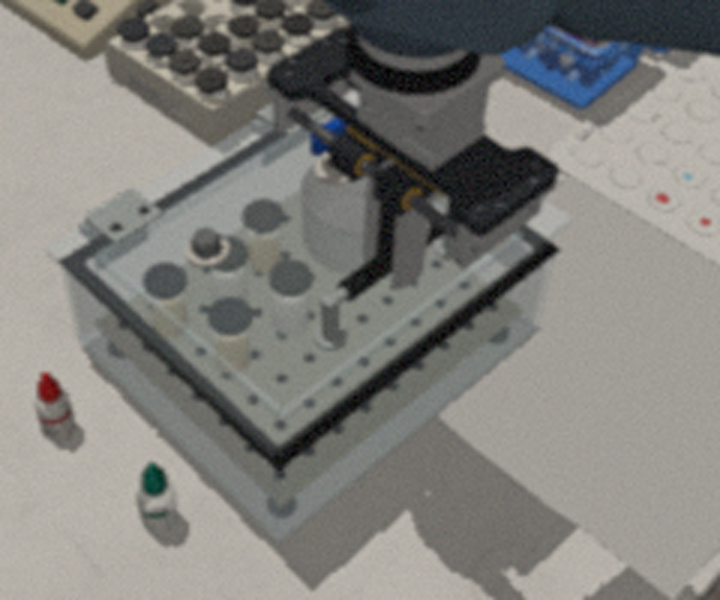

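The bar's left end moved up from about (346,222) to (347,217). I'll compare that with what each lid angle predicts.

```bash
python3 - <<'E'
from h import *
p=eyes.camera_params("scene");Rm=R.from_rotvec(p["rotation"]).as_matrix()
O=np.array([.4885,.0355]);Y=R.from_euler("z",-2.5,degrees=True).as_matrix()
def px(x,y,z,th):  # relative to hinge
    q=R.from_rotvec([0,th,0]).apply([x,0,z]); w=np.r_[O,.104]+Y@np.array([q[0]+.215,y,q[2]])
    c=p["mtx"]@(Rm.T@(w-p["eye"])); return (c[:2]/c[2]).round(1)
for th in(0,.04,.08,.12): print(th,px(-.215,.045,.046,th),px(-.215,.058,.012,th))
s=env.get_state();print(s["time_s"],s["tool_pos"],s["wrist_force"],s["grip_force"])
def edge(img): # template of left post
    return cv2.cvtColor(img,cv2.COLOR_BGR2GRAY)
A=edge(cv2.imread("pics/scene0.png"));B=edge(eyes.read_camera("scene"))
t=A[217:246,334:350]; r=cv2.matchTemplate(B[200:256,320:364],t,cv2.TM_CCOEFF_NORMED);_,m,_,l=cv2.minMaxLoc(r);print(m,l[0]+320-334,l[1]+200-217)
E
```

```text
0 [344.7 223.3] [339.4 237.4]
0.04 [344.1 219.9] [339.3 234.6]
0.08 [343.4 216.4] [339.  231.7]
0.12 [342.6 212.8] [338.7 228.6]
11.4 [0.49273819 0.03522595 0.16729244] [-4.30564921 -0.43015642 -0.19893134] 29.999848008155823
0.897049605846405 -1 -6
```

The left post has moved up 6 px, which predicts about 0.08 rad, and the tool's 16 mm rise agrees. I check that it holds still, then hand in.

```bash
python3 -m jog '[{"grip":1,"slide":[0,0,0],"delta_rot":[0,0,0]},{"grip":1,"slide":[0,0,0],"delta_rot":[0,0,0]},{"grip":1,"slide":[0,0,0],"delta_rot":[0,0,0]},{"grip":1,"slide":[0,0,0],"delta_rot":[0,0,0]},{"grip":1,"slide":[0,0,0],"delta_rot":[0,0,0]}]' && python3 -c "
from workcell import env
print(env.close_job())"
```

```text
time_s: 11.95
tool_pos: [0.4927, 0.0352, 0.1671]
tool_rot: [-2.269, -2.173, 0.0]
wrist_force: [-5.0, -0.0, -1.8]
grip_width: 0.153
grip_force: 30.0
the job is handed in; nothing more can be done
None
```

I handed the job in at about 12 s with the tap open in line with the nozzle and the gripper still holding the lid by its handle, about 0.075 rad (2 cm) ajar by my camera and tool readings; I never moved near the bottles or the vial, and no verdict came back.

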